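# Sort finished mould parts into their trays

## Task

Sort the finished mould parts on the bench mat into their trays: both guide pins into the long narrow tray, both guide bushes into the round dish and the core insert into the square tray. Every part must end up flat on its tray's floor, standing upright as it stands now, not leaning on a rim or on another part. Leave the two polishing stones between the trays where they lie.

Things in the scene. Friction and masses are not known exactly. Their poses are not given: they have to be found in the camera images.
- pin_a: A steel guide pin standing upright on its head: head a disc 30 mm in diameter and 8 mm high, above it a plain round shaft 16 mm in diameter; 66 mm tall in all. Both pins are alike and either may take any spot. 0.13 kg, give or take a third. Origin: centre of the underside of the head; z axis up along the shaft.
- pin_b: A steel guide pin standing upright on its head: head a disc 30 mm in diameter and 8 mm high, above it a plain round shaft 16 mm in diameter; 66 mm tall in all. Both pins are alike and either may take any spot. 0.13 kg, give or take a third. Origin: centre of the underside of the head; z axis up along the shaft.
- bush_a: A steel guide bush (flanged sleeve, open bore of 18 mm) standing upright on its flange: flange 40 mm in diameter and 8 mm high, above it a round sleeve 30 mm in diameter; 40 mm tall in all. Both bushes are alike and either may take any spot. 0.14 kg, give or take a third. Origin: centre of the underside of the flange; z axis up along the bore.
- bush_b: A steel guide bush (flanged sleeve, open bore of 18 mm) standing upright on its flange: flange 40 mm in diameter and 8 mm high, above it a round sleeve 30 mm in diameter; 40 mm tall in all. Both bushes are alike and either may take any spot. 0.14 kg, give or take a third. Origin: centre of the underside of the flange; z axis up along the bore.
- insert: The steel core insert: a stepped block whose base is 56 mm (its x) by 36 mm (its y) and 22 mm high, carrying a centred raised core 36 mm (x) by 24 mm (y) and a further 22 mm high; 44 mm tall in all. 0.45 kg, give or take a third. Lies on its base, turned any way. Origin: centre of the base's underside; z up.
- long_tray: Long narrow open aluminium tray for the guide pins, fixed to the bench, 150 mm along its x, 68 mm along its y, 18 mm high over all; walls 4 mm and floor 4 mm thick. Origin: centre of its underside, at bench level; z up.
- round_dish: Round flat open aluminium dish for the guide bushes, fixed to the bench, 128 mm in outer diameter, 18 mm high over all; wall 4 mm and floor 4 mm thick. Two bushes fit side by side. Origin: centre of its underside, at bench level; z up.
- square_tray: Square open aluminium tray for the core insert, fixed to the bench, 96 by 96 mm along its x and y, 18 mm high over all; walls 4 mm and floor 4 mm thick. Origin: centre of its underside, at bench level; z up.
- stone_r: A reddish-brown polishing stone lying flat, a loose bystander, 100 mm along its x, 18 mm along its y, 12 mm high, 0.06 kg. Lies in the gap between two trays. Origin: centre of its underside.
- stone_l: A reddish-brown polishing stone lying flat, a loose bystander, 100 mm along its x, 18 mm along its y, 12 mm high, 0.06 kg. Lies in the gap between two trays. Origin: centre of its underside.

How it is judged:
At the end, for the whole second after the job is handed in: Pins in the long tray (centres within 60 mm along, 20 mm across), bushes in the round dish (within 44 mm of its centre), insert in the square tray (within 32 mm each way); each on the floor (underside under 9 mm above the bench), upright within 0.12 rad and still (x of pin_a in the frame of long_tray between -0.06 and 0.06 m and y of pin_a in the frame of long_tray between -0.02 and 0.02 m and z of pin_a in the frame of long_tray between 0 and 0.009 m and angle between each of pin_a, pin_b, bush_a, bush_b, insert's own z axis and vertical below 0.12 rad and linear speed of each of pin_a, pin_b, bush_a, bush_b, insert below 0.02 m/s and angular speed of each of pin_a, pin_b, bush_a, bush_b, insert below 0.2 rad/s and x of pin_b in the frame of long_tray between -0.06 and 0.06 m and y of pin_b in the frame of long_tray between -0.02 and 0.02 m and z of pin_b in the frame of long_tray between 0 and 0.009 m and horizontal distance between each of bush_a, bush_b and round_dish below 0.044 m and z of bush_a in the frame of round_dish between 0 and 0.009 m and z of bush_b in the frame of round_dish between 0 and 0.009 m and x of insert in the frame of square_tray between -0.032 and 0.032 m and y of insert in the frame of square_tray between -0.032 and 0.032 m and z of insert in the frame of square_tray between 0 and 0.009 m); the robot touches nothing.
It fails at once if a polishing stone was moved by more than 30 mm (distance of any of stone_r, stone_l from where it was at the start of the episode above 0.03 m).
It also fails if it takes over 131 s, if anything falls off the work surface, if the arm or the gripper's body presses on something with over 40 N, if the wrist force passes 120 N, or if a joint passes its speed limit or range.

## Robot

A 6-joint arm with a two-finger parallel gripper is mounted at the origin on the work surface. World frame = base frame: x ahead of the robot, y to its left, z up, the work surface at z = 0. Lengths are in m, angles in rad, forces in N, time in s.
With the tool pointing down it reaches from about 0.3 to 0.85 m from the base axis. Payload 4.2 kg.
Tool frame: the origin (TCP) lies at the very end of the fingers, on their centre line; the grasp point (between the pads) lies 19 mm behind it; z points along the fingers, y is the direction in which the jaws open and shut (so a half turn about z gives the same grasp; the last joint's range is limited). The gripper opens to 91 mm and grips with 3 to 60 N. Pads are 32 mm wide; open, the fingers measure 118 mm over their backs; the gripper's body (76 mm by 178 mm) begins 60 mm behind the grasp point.
Start: joints at [-1.23, 0.32, 1.565, -0, 1.257, -0.02], TCP at [0.203, -0.538, 0.214] pointing down, gripper open.
Joint ranges: [-3.11, 3.11], [-0.84, 2.01], [0.21, 2.61], [-1.34, 4.49], [0.05, 2.63], [-2.56, 2.56]. Speed limits (rad/s): [2.57, 2.57, 3.14, 3.14, 3.14, 3.14].

## Interface

Orientations are given as a unit quaternion [x, y, z, w].
In Python, from station import r gives the robot as it stands.
- The arm moves only by the shell command python3 -m handwheel 'ROWS' [OPENING] [FORCE]. ROWS is JSON, a list that holds one entry, the list of rows, each a list of 6 numbers: the shift along the world's x, y, z in mm, then the turn, a rotation vector about the world's x, y, z in degrees. In form: [[[dx, dy, dz, ax, ay, az], ...]]. A call has 1 to 20 rows; each row is the pose to reach, as a shift and turn from the pose measured when the call began; what a row does not reach only later rows make up. A row lasts 1/12 s, in which the tool goes at most 41.7 mm and 7.16 degrees, less where a joint would pass 70% of its speed; a pose out of reach is approached as far as the arm can. A call with a gripper value outside its range is refused whole. OPENING is the finger opening in mm, from 0 to 91.2, set as the call begins (- or left out, the last holds). The fingers move at their own pace and stop on an object; FORCE is the grip in N (left out, the last holds). Time passes only in rows, so rows that repeat a pose let the fingers close. It gives the time, the measured TCP pose, the force and the opening at its end, in the units of the state.
- r.observe(): the state, without advancing time (a new reading comes with each control period).
- r.capture(name): name is "scene" or "top" or "wrist"; returns a dict with "frame" (480x640x3 uint8, red, green, blue), "fx", "fy", "cx", "cy" (pixels), "R" (3x3) and "t" (3): a world point X has camera coordinates R X + t. Camera axes: x right, y down, z forward; pixel columns grow to the right and rows downward; lengths in m; the calibration is good to about 2 mm. A picture is of the moment at which its call begins. There is no depth.
- r.finish_job(): hands the job in, once; it reports no verdict.
The state is a dict: "time_s": time; "qpos": joint angles; "joint_vel": joint speeds; "joint_efforts": joint torques, N m; "ee_pos": TCP position; "tool_rot": TCP orientation; "force": force on the tool from outside, world axes, zero at the start; "wrist_torque": the same for the moment, N m; "grip_width": finger opening in m.
Only numpy, scipy, OpenCV 4.12 (cv2) and the standard library are available. Lean on these libraries where they do the work, as an engineer would, in place of code of your own. Each camera call takes 0.05 s, during which the arm holds its last target. There are 200 camera calls.

## Working session

There is one attempt and no reset: what is moved stays moved. The work goes in short steps, Python scripts to look and compute and a shell command to move; the robot and the scene stay as the last step left them, time stands still between calls to the robot, and variables do not carry over. Pictures are saved under pics/ and viewed, about 12 in all and at most 16, crops included, and the job is handed in when it is done.

```bash
mkdir -p pics; ls; python3 - <<'E'
from station import r
import cv2
s=r.observe();print(s['time_s'],s['ee_pos'],s['tool_rot'],s['grip_width'])
for n in("top","scene"):
    c=r.capture(n);cv2.imwrite(f'pics/{n}0.png',c['frame'][:,:,::-1]);print(n,c['fx'],c['cx'],c['cy'],c['R'],c['t'])
E
```

```text
pics
0.0 [ 0.2027858  -0.53749921  0.21312082] [ 9.83776968e-01  1.79393627e-01 -1.43941843e-04 -8.84980460e-04] 0.09080995318938163
top 464.5791802522117 320.8912711108873 238.26102769844596 [[-0.02701314 -0.99830381 -0.05157327]
 [-0.98566546  0.03519519 -0.16499971]
 [ 0.16653497  0.04637683 -0.98494431]] [0.03001638 0.5049687  0.66960302]
scene 615.5779401332087 321.0966124604658 251.76166705495947 [[ 0.33512557  0.94217285 -0.00108127]
 [ 0.60204247 -0.21502561 -0.76896609]
 [-0.72473147  0.25704923 -0.63928866]] [-0.15967883 -0.29004543  1.32785584]
```

View pics/top0.png

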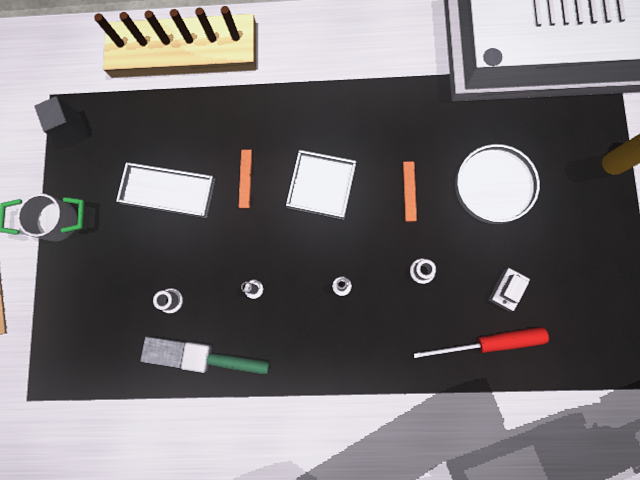

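View pics/scene0.png

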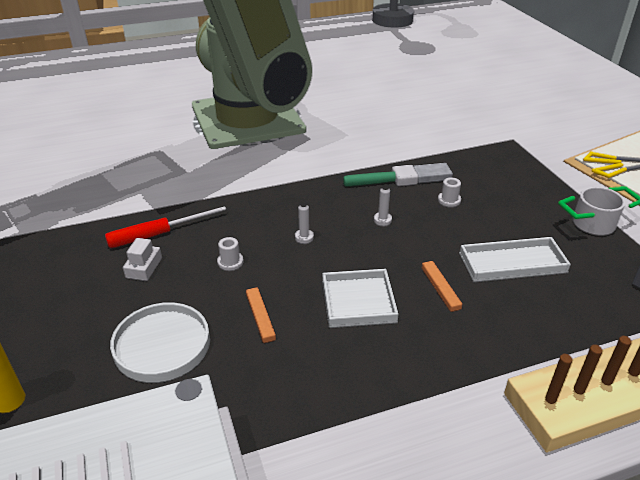

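```bash
cat > h.py <<'E'
import cv2, numpy as np
from station import r
def cap(n,f=None):
    c=r.capture(n)
    if f: cv2.imwrite(f'pics/{f}.png',c['frame'][:,:,::-1])
    return c
def ray(c,uv,z):
    uv=np.atleast_2d(uv).astype(float)
    d=np.c_[(uv[:,0]-c['cx'])/c['fx'],(uv[:,1]-c['cy'])/c['fy'],np.ones(len(uv))]@c['R']
    o=-c['R'].T@c['t']
    return o+d*((z-o[2])/d[:,2])[:,None]
def proj(c,X):
    p=np.atleast_2d(X)@c['R'].T+c['t'];return np.c_[c['fx']*p[:,0]/p[:,2]+c['cx'],c['fy']*p[:,1]/p[:,2]+c['cy']]
E
python3 - <<'E'
from h import *
c=cap('top');f=c['frame']
print('cam',-c['R'].T@c['t'])
g=f.min(2)>90
m=np.zeros((480,640),np.uint8);m[100:330,90:560]=g[100:330,90:560]
def rep(m,z,lab):
    for k in cv2.findContours(m,cv2.RETR_EXTERNAL,cv2.CHAIN_APPROX_NONE)[0]:
        if cv2.contourArea(k)<60: continue
        p=ray(c,k[:,0],z)[:,:2]*1000
        rr=cv2.minAreaRect(p.astype(np.float32))
        print(lab,k[:,0].mean(0).round(),np.round(rr[0]),np.round(rr[1],1),round(rr[2],1),'bbox',p.min(0).round(),p.max(0).round())
t=m.copy();t[230:]=0;rep(t,.018,'tray')
p=m.copy();p[:230]=0;rep(p,.004,'part')
s=((f[:,:,0]>150)&(f[:,:,2]<110)).astype(np.uint8);s[:130]=0;s[230:]=0;s[:,:200]=0;s[:,450:]=0;rep(s,.012,'stone')
out=[]
for u,v in((168,300),(252,289),(342,286),(423,271),(511,289)):
    out.append(cv2.resize(f[v-22:v+22,u-20:u+20,::-1],None,fx=6.6,fy=6.6,interpolation=cv2.INTER_NEAREST))
im=np.hstack(out);im=cv2.resize(im,(800,176*1));cv2.imwrite('pics/crops.png',im)
E
```

```text
cam [ 0.38702872 -0.01886107  0.74438942]
tray [410. 191.] [ 582. -128.] [15.2 96. ] 89.1 bbox [ 534. -137.] [ 630. -120.]
tray [169. 192.] [601. 270.] [155.2  71.3] 78.4 bbox [551. 188.] [651. 352.]
tray [321. 187.] [600.  13.] [ 97.2 100.5] 75.9 bbox [540. -45.] [658.  70.]
tray [245. 178.] [614. 138.] [16.2 96.8] 87.0 bbox [565. 129.] [663. 147.]
tray [498. 183.] [ 590. -268.] [127.9 128.3] 85.7 bbox [ 526. -333.] [ 654. -204.]
part [168. 300.] [421. 265.] [47.7 39.3] 63.2 bbox [400. 242.] [440. 290.]
part [252. 289.] [434. 128.] [30.4 32.4] 24.8 bbox [419. 111.] [448. 146.]
part [342. 286.] [435. -15.] [29.9 30. ] 12.3 bbox [420. -30.] [450.   0.]
part [511. 289.] [ 422. -278.] [38.  58.3] 58.7 bbox [ 389. -307.] [ 454. -248.]
part [423. 270.] [ 455. -143.] [39.2 39.8] 86.7 bbox [ 435. -164.] [ 475. -124.]
stone [409. 191.] [ 584. -130.] [18.2 96.9] 89.0 bbox [ 535. -139.] [ 632. -120.]
stone [245. 178.] [616. 139.] [17.8 97.5] 87.7 bbox [567. 128.] [665. 148.]
```

View pics/crops.png

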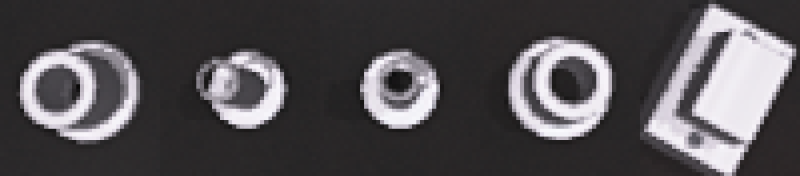

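```bash
R="[218,263,-63,0,0,-52]"; python3 -m handwheel '[[[25,30,0,0,0,-7],[50,60,-10,0,0,-14],[75,90,-20,0,0,-21],[100,120,-30,0,0,-28],[125,150,-40,0,0,-35],[150,180,-50,0,0,-42],[175,210,-60,0,0,-49],[200,240,-63,0,0,-52],[218,263,-63,0,0,-52],[218,263,-63,0,0,-52],[218,263,-63,0,0,-52],[218,263,-63,0,0,-52]]]' 70 50
python3 - <<'E'
from h import *
cap('wrist','w1');print(r.observe()['ee_pos'])
E
```

```text
time_s: 1.15
ee_pos: [0.4206, -0.2747, 0.1502]
tool_rot: [0.963, -0.27, -0.0, -0.0]
force: [0.1, 0.1, -0.6]
grip_width: 0.0703
[ 0.42036622 -0.27523898  0.150323  ]
```

View pics/w1.png

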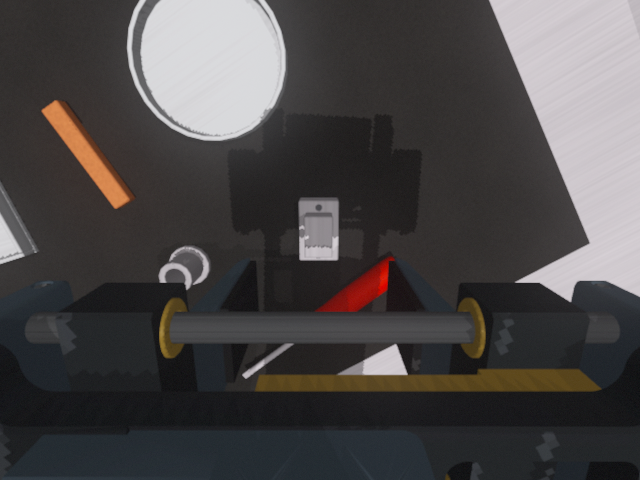

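```bash
python3 - <<'E'
from h import *
c=cap('wrist');print('cam',-c['R'].T@c['t'])
print('core top',ray(c,[[319,231]],.044),'base top',ray(c,[[318.5,229]],.022),ray(c,[[299,198],[339,198],[339,260],[299,260]],.022))
print('pad',proj(c,[[.42,-.275,.044]]),r.observe()['tool_rot'])
f=c['frame'];red=((f[:,:,0]>150)&(f[:,:,1]<60)).astype(np.uint8);v,u=np.nonzero(red)
k=v.argmin();print('red far',ray(c,[[u[k],v[k]]],.02))
E
```

```text
cam [ 0.48369226 -0.31330607  0.32018502]
core top [[ 0.4266067 -0.2753094  0.044    ]] base top [[ 0.42388131 -0.27286613  0.022     ]] [[ 0.45676882 -0.27282598  0.022     ]
 [ 0.4384758  -0.30295304  0.022     ]
 [ 0.38884894 -0.27369974  0.022     ]
 [ 0.4080625  -0.24203737  0.022     ]]
pad [[322.77455758 237.69568652]] [ 9.62687000e-01 -2.70616911e-01  1.19849327e-04 -4.62803338e-04]
red far [[ 0.36327681 -0.31073225  0.02      ]]
```

```bash
python3 -m handwheel '[[[3,1,-30,0,0,0],[3,1,-60,0,0,0],[3,1,-90,0,0,0],[3,1,-110,0,0,0],[3,1,-125,0,0,0],[3,1,-125,0,0,0],[3,1,-125,0,0,0]]]' 46 50
python3 -m handwheel '[[[0,0,0,0,0,0],[0,0,0,0,0,0],[0,0,0,0,0,0],[0,0,0,0,0,0],[0,0,0,0,0,0],[0,0,0,0,0,0]]]' 20 50
python3 -m handwheel '[[[0,0,10,0,0,0],[0,0,30,0,0,0],[0,0,60,0,0,0],[0,0,90,0,0,0],[0,0,90,0,0,0]]]'
```

```text
time_s: 1.83
ee_pos: [0.4223, -0.2754, 0.0251]
tool_rot: [0.962, -0.272, -0.001, -0.001]
force: [0.1, -0.7, -0.2]
grip_width: 0.0462
time_s: 2.33
ee_pos: [0.4233, -0.2756, 0.0262]
tool_rot: [0.962, -0.272, 0.001, -0.001]
force: [0.9, 2.7, 6.5]
grip_width: 0.0237
time_s: 2.75
ee_pos: [0.426, -0.2776, 0.1211]
tool_rot: [0.962, -0.272, 0.005, 0.001]
force: [0.8, -1.2, -4.3]
grip_width: 0.0237
```

```bash
python3 -m handwheel '[[[8,14,0,0,0,1],[25,42,0,0,0,3],[43,72,0,0,0,5],[60,100,0,0,0,7],[78,130,0,0,0,9],[95,158,0,0,0,11],[113,188,0,0,0,13],[130,216,0,0,0,15],[148,246,0,0,0,17],[165,275,0,0,0,17],[174,290,0,0,0,17],[174,290,0,0,0,17],[174,290,0,0,0,17],[174,290,-20,0,0,17],[174,290,-50,0,0,17],[174,290,-70,0,0,17],[174,290,-82,0,0,17],[174,290,-82,0,0,17]]]'
```

```text
time_s: 4.25
ee_pos: [0.5959, 0.011, 0.0351]
tool_rot: [0.992, -0.127, 0.001, 0.002]
force: [-0.2, -0.1, -4.8]
grip_width: 0.0238
```

```bash
python3 - <<'E'
from h import *
c=cap('top');f=c['frame'];cv2.imwrite('pics/t2.png',cv2.resize(f[100:320,200:500,::-1],None,fx=2.6,fy=2.6))
E
```

```text
(no output)
```

View pics/t2.png

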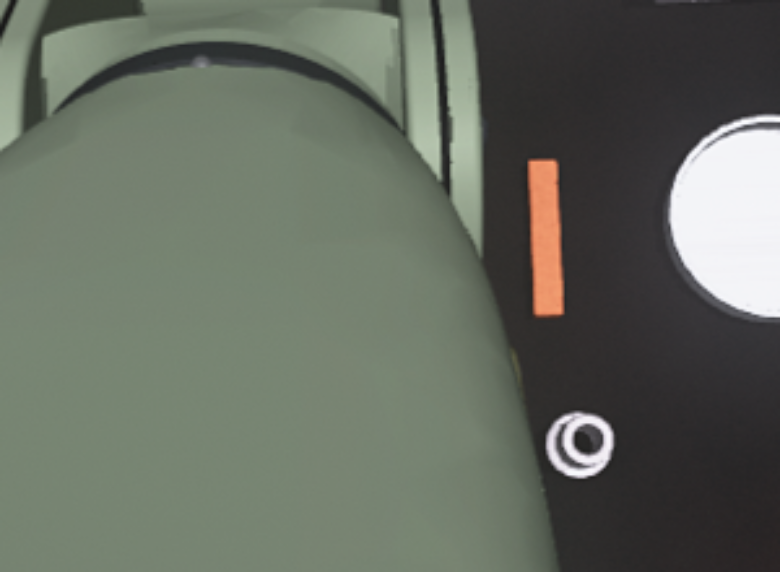

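```bash
python3 -m handwheel '[[[2,0,-2,0,0,0],[2,0,-4,0,0,0],[2,0,-5,0,0,0],[2,0,-5,0,0,0]]]'
python3 -m handwheel '[[[0,0,0,0,0,0],[0,0,0,0,0,0],[0,0,0,0,0,0],[0,0,0,0,0,0],[0,0,20,0,0,0],[0,0,55,0,0,0],[0,0,95,0,0,0]]]' 46
```

```text
time_s: 4.63
ee_pos: [0.5998, 0.011, 0.0325]
tool_rot: [0.992, -0.127, 0.003, 0.001]
force: [0.0, -0.6, -4.5]
grip_width: 0.0237
time_s: 5.22
ee_pos: [0.5982, 0.011, 0.1268]
tool_rot: [0.992, -0.127, 0.001, 0.002]
force: [1.3, -0.7, -0.3]
grip_width: 0.0455
```

```bash
python3 -m handwheel '[[[-10,-10,0,0,0,7],[-20,-20,0,0,0,14],[-30,-30,0,0,0,21],[-40,-42,0,0,0,28],[-50,-54,0,0,0,35],[-60,-65,0,0,0,42],[-70,-76,0,0,0,49],[-80,-87,0,0,0,56],[-90,-98,0,0,0,63],[-100,-108,0,0,0,70],[-110,-119,0,0,0,77],[-120,-130,0,0,0,84],[-130,-141,0,0,0,91],[-140,-152,0,0,0,98],[-143,-155,0,0,0,105],[-143,-155,0,0,0,105],[-143,-155,0,0,0,105],[-143,-155,0,0,0,105]]]' 60
python3 - <<'E'
from h import *
c=cap('wrist','w2');print(r.observe()['ee_pos'])
top=cap('top','t3')
E
```

```text
time_s: 6.72
ee_pos: [0.4557, -0.1438, 0.1271]
tool_rot: [0.705, 0.709, 0.002, 0.001]
force: [-0.8, -0.8, -0.7]
grip_width: 0.0599
[ 0.45573131 -0.14370304  0.12704221]
```

View pics/w2.png

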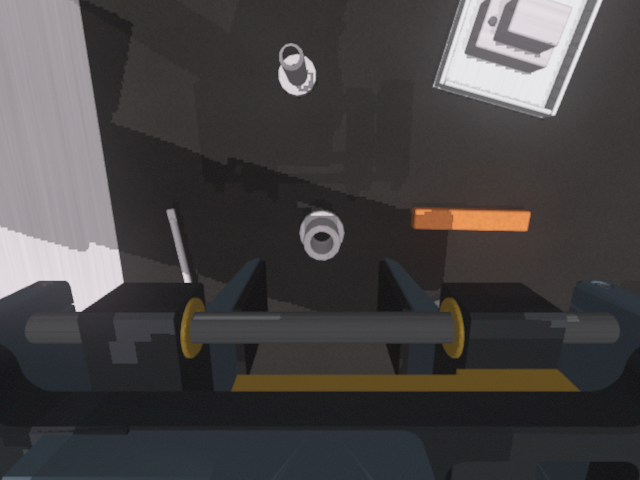

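```bash
python3 - <<'E'
from h import *
c=cap('wrist')
print(ray(c,[[322,239]],.04),ray(c,[[322,231]],.008),'pin',ray(c,[[297,77]],.008))
E
```

```text
[[ 0.45604105 -0.13836583  0.04      ]] [[ 0.45618018 -0.13977112  0.008     ]] pin [[ 0.43568931 -0.01617256  0.008     ]]
```

```bash
python3 -m handwheel '[[[0,3,-30,0,0,0],[0,3,-60,0,0,0],[0,3,-90,0,0,0],[0,3,-105,0,0,0],[0,3,-113,0,0,0],[0,3,-113,0,0,0],[0,3,-113,0,0,0]]]' 56 35
python3 -m handwheel '[[[0,0,0,0,0,0],[0,0,0,0,0,0],[0,0,0,0,0,0],[0,0,0,0,0,0],[0,0,0,0,0,0],[0,0,0,0,0,0]]]' 24 35
python3 -m handwheel '[[[0,0,10,0,0,0],[0,0,30,0,0,0],[0,0,60,0,0,0],[0,0,90,0,0,0],[0,0,90,0,0,0],[0,0,90,0,0,0]]]'
```

```text
time_s: 7.45
ee_pos: [0.4562, -0.1407, 0.0142]
tool_rot: [0.705, 0.71, 0.002, 0.001]
force: [0.1, 0.2, 0.5]
grip_width: 0.0562
time_s: 7.95
ee_pos: [0.4566, -0.1408, 0.0149]
tool_rot: [0.705, 0.71, 0.002, 0.001]
force: [-0.1, 1.0, 6.0]
grip_width: 0.0297
time_s: 8.45
ee_pos: [0.4575, -0.1411, 0.1062]
tool_rot: [0.705, 0.71, 0.003, 0.003]
force: [-0.2, -0.1, -1.6]
grip_width: 0.0296
```

```bash
python3 -m handwheel '[[[10,-12,0,0,0,0],[30,-36,0,0,0,0],[52,-61,0,0,0,0],[74,-88,0,0,0,0],[96,-114,0,0,0,0],[115,-136,0,0,0,0],[130,-154,0,0,0,0],[130,-154,0,0,0,0],[130,-154,0,0,0,0],[130,-154,-30,0,0,0],[130,-154,-60,0,0,0],[130,-154,-77,0,0,0],[130,-154,-83,0,0,0],[130,-154,-86,0,0,0],[130,-154,-86,0,0,0],[130,-154,-86,0,0,0]]]'
python3 -m handwheel '[[[0,0,0,0,0,0],[0,0,0,0,0,0],[0,0,0,0,0,0],[0,0,0,0,0,0],[0,0,20,0,0,0],[0,0,55,0,0,0],[0,0,90,0,0,0],[0,0,110,0,0,0],[0,0,110,0,0,0]]]' 46
```

```text
time_s: 9.78
ee_pos: [0.5878, -0.2949, 0.0209]
tool_rot: [0.705, 0.71, 0.003, 0.003]
force: [-0.1, -0.0, -0.8]
grip_width: 0.0295
time_s: 10.53
ee_pos: [0.5907, -0.2965, 0.1371]
tool_rot: [0.705, 0.71, 0.005, 0.009]
force: [-0.0, -0.1, 0.1]
grip_width: 0.0462
```

```bash
python3 -m handwheel '[[[-15,28,0,0,0,0],[-35,63,0,0,0,0],[-54,97,0,0,0,0],[-74,132,0,0,0,0],[-93,167,0,0,0,0],[-112,202,0,0,0,0],[-132,237,0,0,0,0],[-145,262,0,0,0,0],[-155,280,0,0,0,0],[-155,280,0,0,0,0],[-155,280,0,0,0,0],[-155,280,0,0,0,0]]]'
python3 - <<'E'
from h import *
c=cap('wrist','w3')
f=c['frame'];print(r.observe()['ee_pos'],r.observe()['tool_rot'])
print(proj(c,[[.435,-.015,.004],[.435,-.015,.066]]))
E
```

```text
time_s: 11.53
ee_pos: [0.4363, -0.0169, 0.1369]
tool_rot: [0.704, 0.71, 0.005, 0.009]
force: [0.2, -0.6, -0.5]
grip_width: 0.0463
[ 0.43642001 -0.0171801   0.13693724] [0.70477661 0.70935427 0.00493762 0.00905891]
[[317.62191931 228.32092165]
 [318.30438627 248.31910151]]
```

View pics/w3.png

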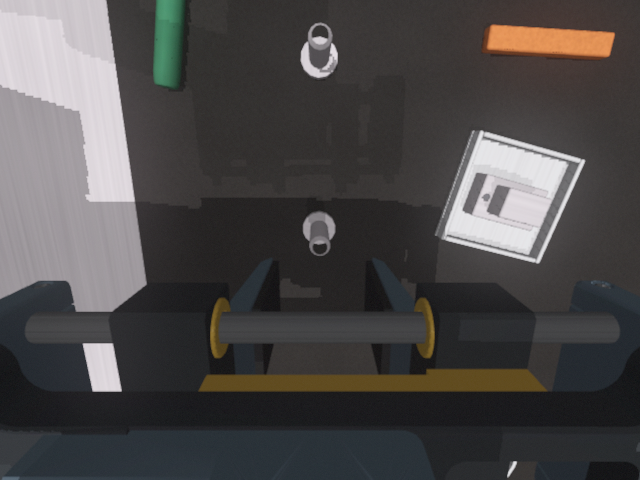

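```bash
python3 -m handwheel '[[[-1,2,-30,0.3,1.1,0],[-1,2,-60,0.3,1.1,0],[-1,2,-90,0.3,1.1,0],[-1,2,-105,0.3,1.1,0],[-1,2,-109,0.3,1.1,0],[-1,2,-109,0.3,1.1,0],[-1,2,-109,0.3,1.1,0]]]' 46 30
python3 -m handwheel '[[[0,0,0,0,0,0],[0,0,0,0,0,0],[0,0,0,0,0,0],[0,0,0,0,0,0],[0,0,0,0,0,0],[0,0,0,0,0,0]]]' 10 30
python3 -m handwheel '[[[0,0,10,0,0,0],[0,0,30,0,0,0],[0,0,60,0,0,0],[0,0,90,0,0,0],[0,0,100,0,0,0],[0,0,100,0,0,0]]]'
```

```text
time_s: 12.17
ee_pos: [0.4365, -0.0158, 0.0284]
tool_rot: [0.705, 0.709, 0.0, 0.001]
force: [0.1, 1.1, 1.0]
grip_width: 0.0461
time_s: 12.67
ee_pos: [0.4367, -0.0158, 0.0288]
tool_rot: [0.705, 0.709, 0.001, 0.001]
force: [-0.7, 0.6, 2.7]
grip_width: 0.0156
time_s: 13.17
ee_pos: [0.4386, -0.0158, 0.1314]
tool_rot: [0.705, 0.709, 0.003, 0.004]
force: [0.3, 0.5, -1.7]
grip_width: 0.0155
```

```bash
python3 -m handwheel '[[[8,13,0,0.1,0.5,0],[26,43,0,0.1,0.5,0],[45,75,0,0.1,0.5,0],[64,106,0,0.1,0.5,0],[83,137,0,0.1,0.5,0],[102,169,0,0.1,0.5,0],[121,200,0,0.1,0.5,0],[140,232,0,0.1,0.5,0],[154,255,0,0.1,0.5,0],[154,255,0,0.1,0.5,0],[154,255,0,0.1,0.5,0],[154,255,0,0.1,0.5,0]]]'
python3 - <<'E'
from h import *
c=cap('wrist','w4')
f=c['frame'];print(r.observe()['ee_pos'],r.observe()['tool_rot'])
E
```

```text
time_s: 14.17
ee_pos: [0.5912, 0.2384, 0.1295]
tool_rot: [0.705, 0.709, -0.002, -0.001]
force: [0.2, 0.3, -1.5]
grip_width: 0.0152
[0.59136604 0.23804938 0.13006542] [ 7.05191862e-01  7.09015117e-01 -1.25867046e-03 -6.45469776e-04]
```

View pics/w4.png

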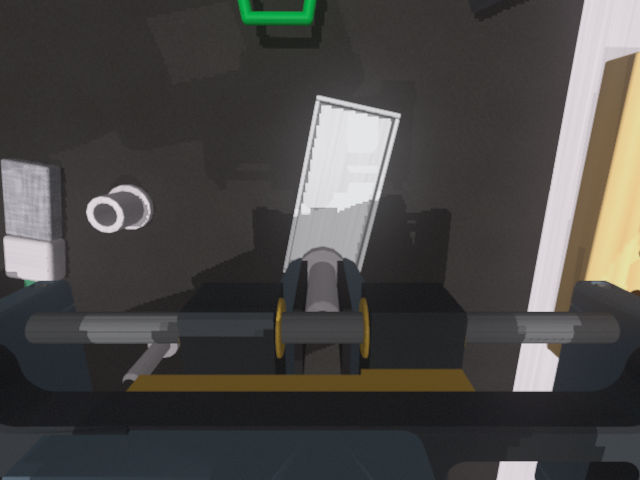

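```bash
python3 - <<'E'
from h import *
c=cap('wrist')
p=ray(c,[[318,97],[400,116],[287,268],[362,268],[123,207]],.018);print(p.round(4))
mid=(p[0]+p[1])/2;d=(p[2]-p[0]);d/=np.linalg.norm(d);print('centre',mid+.075*d,'ang',np.degrees(np.arctan2(-d[1],-d[0])),'w',np.linalg.norm(p[0]-p[1]))
print('bush flange',ray(c,[[131,207]],.008),'ring top',ray(c,[[105,213]],.04))
E
```

```text
[[0.5874 0.3498 0.018 ]
 [0.6516 0.3364 0.018 ]
 [0.5605 0.2095 0.018 ]
 [0.6266 0.21   0.018 ]
 [0.4238 0.2628 0.018 ]]
centre [0.60539074 0.26947004 0.018     ] ang 79.1835651001628 w 0.06560620760782451
bush flange [[0.4248735  0.26110021 0.008     ]] ring top [[0.42218086 0.26196775 0.04      ]]
```

```bash
python3 -m handwheel '[[[5,1,-30,0,0,0],[5,1,-60,0,0,0],[5,1,-85,0,0,0],[5,1,-93,0,0,0],[5,1,-96,0,0,0],[5,1,-96,0,0,0],[5,1,-96,0,0,0]]]'
python3 -m handwheel '[[[0,0,0,0,0,0],[0,0,0,0,0,0],[0,0,0,0,0,0],[0,0,0,0,0,0],[0,0,20,0,0,0],[0,0,55,0,0,0],[0,0,90,0,0,0],[0,0,105,0,0,0],[0,0,105,0,0,0]]]' 46
```

```text
time_s: 14.85
ee_pos: [0.5977, 0.239, 0.0363]
tool_rot: [0.706, 0.709, 0.001, 0.0]
force: [-0.6, -0.6, -1.0]
grip_width: 0.015
time_s: 15.6
ee_pos: [0.6004, 0.2401, 0.1466]
tool_rot: [0.706, 0.709, 0.005, 0.002]
force: [1.0, -0.0, 0.3]
grip_width: 0.0463
```

```bash
python3 -m handwheel '[[[-16,-11,0,0,0.6,0],[-45,-31,0,0,0.6,0],[-75,-51,0,0,0.6,0],[-105,-71,0,0,0.6,0],[-135,-92,0,0,0.6,0],[-155,-106,0,0,0.6,0],[-166,-113,0,0,0.6,0],[-166,-113,0,0,0.6,0],[-166,-113,0,0,0.6,0],[-166,-113,0,0,0.6,0]]]'
python3 - <<'E'
from h import *
c=cap('wrist','w5');print(r.observe()['ee_pos'],r.observe()['tool_rot'])
print(proj(c,[[.434,.127,.004],[.434,.127,.066]]))
E
```

```text
time_s: 16.43
ee_pos: [0.4354, 0.1276, 0.1465]
tool_rot: [0.706, 0.709, 0.002, -0.001]
force: [-0.3, -0.5, 0.5]
grip_width: 0.0458
[0.43551009 0.12770535 0.1464057 ] [ 0.70540881  0.70879696  0.00180421 -0.00142431]
[[320.25125675 230.03791344]
 [319.97036898 248.82849724]]
```

View pics/w5.png

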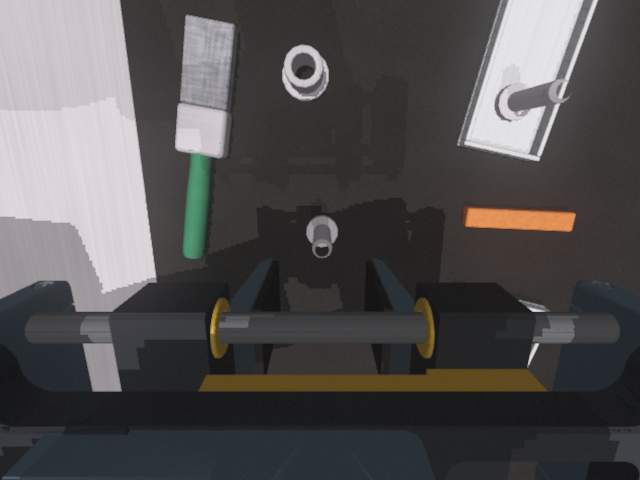

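```bash
python3 -m handwheel '[[[0,-1,-30,0,0,0],[0,-1,-60,0,0,0],[0,-1,-95,0,0,0],[0,-1,-112,0,0,0],[0,-1,-118,0,0,0],[0,-1,-118,0,0,0],[0,-1,-118,0,0,0]]]' 46 30
python3 -m handwheel '[[[0,0,0,0,0,0],[0,0,0,0,0,0],[0,0,0,0,0,0],[0,0,0,0,0,0],[0,0,0,0,0,0],[0,0,0,0,0,0]]]' 10 30
python3 -m handwheel '[[[0,0,10,0,0,0],[0,0,30,0,0,0],[0,0,60,0,0,0],[0,0,90,0,0,0],[0,0,110,0,0,0],[0,0,110,0,0,0],[0,0,110,0,0,0]]]'
```

```text
time_s: 17.07
ee_pos: [0.4367, 0.1272, 0.0287]
tool_rot: [0.705, 0.709, 0.002, -0.001]
force: [-0.5, -0.2, -0.6]
grip_width: 0.0457
time_s: 17.57
ee_pos: [0.4368, 0.1273, 0.0292]
tool_rot: [0.705, 0.709, 0.003, -0.001]
force: [-1.7, 0.7, 4.4]
grip_width: 0.0153
time_s: 18.15
ee_pos: [0.4371, 0.1273, 0.1398]
tool_rot: [0.705, 0.709, 0.003, -0.001]
force: [0.1, 1.2, -2.0]
grip_width: 0.0154
```

```bash
python3 -m handwheel '[[[10,10,0,0,0,0],[30,30,0,0,0,0],[55,55,0,0,0,0],[80,80,0,0,0,0],[105,105,0,0,0,0],[130,130,0,0,0,0],[152,152,0,0,0,0],[165,165,0,0,0,0],[171,171,0,0,0,0],[171,171,0,0,0,0],[171,171,0,0,0,0],[171,171,-30,0,0,0],[171,171,-60,0,0,0],[171,171,-85,0,0,0],[171,171,-98,0,0,0],[171,171,-104,0,0,0],[171,171,-106,0,0,0],[171,171,-106,0,0,0],[171,171,-106,0,0,0],[171,171,-106,0,0,0]]]'
```

```text
time_s: 19.82
ee_pos: [0.6085, 0.2983, 0.035]
tool_rot: [0.705, 0.709, 0.004, -0.0]
force: [0.4, -0.0, -1.9]
grip_width: 0.0156
```

```bash
python3 -m handwheel '[[[0,0,-2,0,0,0],[0,0,-2,0,0,0],[0,0,-2,0,0,0]]]'
python3 -m handwheel '[[[0,0,0,0,0,0],[0,0,0,0,0,0],[0,0,0,0,0,0],[0,0,0,0,0,0],[0,0,20,0,0,0],[0,0,55,0,0,0],[0,0,90,0,0,0],[0,0,110,0,0,0],[0,0,110,0,0,0]]]' 46
python3 -m handwheel '[[[-16,-3,0,0,0.5,0],[-46,-9,0,0,0.5,0],[-77,-16,0,0,0.5,0],[-108,-22,0,0,0.5,0],[-138,-28,0,0,0.5,0],[-165,-34,0,0,0.5,0],[-184,-37,0,0,0.5,0],[-184,-37,0,0,0.5,0],[-184,-37,0,0,0.5,0],[-184,-37,0,0,0.5,0]]]'
python3 - <<'E'
from h import *
c=cap('wrist','w6');print(r.observe()['ee_pos'],r.observe()['tool_rot'])
print(proj(c,[[.4225,.262,.004],[.4225,.262,.04]]))
E
```

```text
time_s: 20.07
ee_pos: [0.6087, 0.2984, 0.0334]
tool_rot: [0.705, 0.709, 0.005, -0.0]
force: [-0.6, -0.1, -0.1]
grip_width: 0.0153
time_s: 20.82
ee_pos: [0.6117, 0.2998, 0.1497]
tool_rot: [0.705, 0.709, 0.01, 0.002]
force: [1.0, -0.0, 0.8]
grip_width: 0.046
time_s: 21.65
ee_pos: [0.4286, 0.2631, 0.1495]
tool_rot: [0.705, 0.709, 0.007, -0.001]
force: [0.2, 0.5, -0.2]
grip_width: 0.0461
[0.42882182 0.26314482 0.14950705] [ 0.70546421  0.70870779  0.00724458 -0.00102004]
[[314.14170967 230.83234248]
 [313.60493673 240.48127844]]
```

View pics/w6.png

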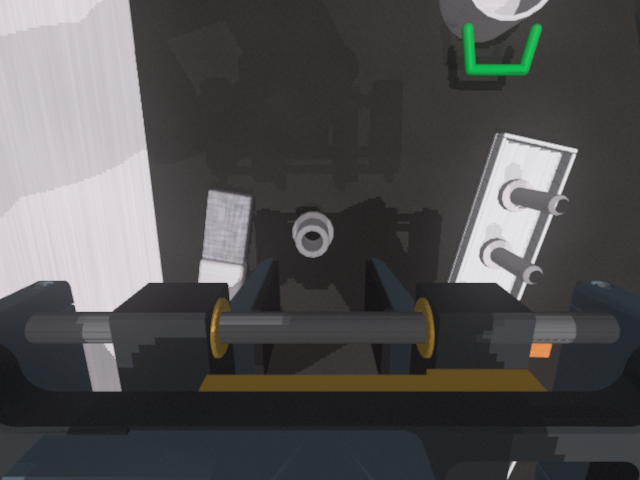

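```bash
python3 -m handwheel '[[[-6,-1,-30,-0.7,0.5,0],[-6,-1,-60,-0.7,0.5,0],[-6,-1,-95,-0.7,0.5,0],[-6,-1,-122,-0.7,0.5,0],[-6,-1,-135,-0.7,0.5,0],[-6,-1,-135,-0.7,0.5,0],[-6,-1,-135,-0.7,0.5,0]]]' 50 35
python3 -m handwheel '[[[0,0,0,0,0,0],[0,0,0,0,0,0],[0,0,0,0,0,0],[0,0,0,0,0,0],[0,0,0,0,0,0],[0,0,0,0,0,0]]]' 24 35
python3 -m handwheel '[[[0,0,10,0,0,0],[0,0,30,0,0,0],[0,0,60,0,0,0],[0,0,90,0,0,0],[0,0,120,0,0,0],[0,0,130,0,0,0],[0,0,130,0,0,0]]]'
```

```text
time_s: 22.28
ee_pos: [0.4235, 0.2622, 0.0137]
tool_rot: [0.706, 0.709, -0.001, 0.0]
force: [0.3, -0.4, 0.6]
grip_width: 0.05
time_s: 22.78
ee_pos: [0.4241, 0.2626, 0.0147]
tool_rot: [0.706, 0.709, 0.0, 0.0]
force: [-0.4, -0.2, 7.3]
grip_width: 0.0292
time_s: 23.37
ee_pos: [0.4256, 0.2634, 0.1472]
tool_rot: [0.706, 0.709, 0.003, 0.001]
force: [1.5, 0.2, -0.8]
grip_width: 0.0294
```

```bash
python3 -m handwheel '[[[3,-10,0,0,0,0],[12,-38,0,0,0,0],[24,-75,0,0,0,0],[36,-112,0,0,0,0],[48,-149,0,0,0,0],[60,-186,0,0,0,0],[72,-223,0,0,0,0],[84,-260,0,0,0,0],[96,-297,0,0,0,0],[108,-334,0,0,0,0],[120,-371,0,0,0,0],[132,-408,0,0,0,0],[144,-445,0,0,0,0],[154,-478,0,0,0,0],[160,-496,0,0,0,0],[162,-503,0,0,0,0],[162,-503,0,0,0,0],[162,-503,0,0,0,0],[162,-503,0,0,0,0]]]'
python3 - <<'E'
from h import *
c=cap('scene','s7');print(r.observe()['ee_pos'],r.observe()['tool_rot'])
cv2.imwrite('pics/s7c.png',cv2.resize(c['frame'][180:400,60:360,::-1],None,fx=2.6,fy=2.6))
c=cap('top');cv2.imwrite('pics/t7c.png',cv2.resize(c['frame'][120:260,400:580,::-1],None,fx=3,fy=3))
E
```

```text
time_s: 24.95
ee_pos: [0.5866, -0.238, 0.1462]
tool_rot: [0.705, 0.709, 0.003, -0.0]
force: [0.1, 0.2, -1.5]
grip_width: 0.029
[ 0.5868825  -0.23790473  0.14672048] [7.05105191e-01 7.09096184e-01 3.03496884e-03 2.45712245e-04]
```

View pics/s7c.png

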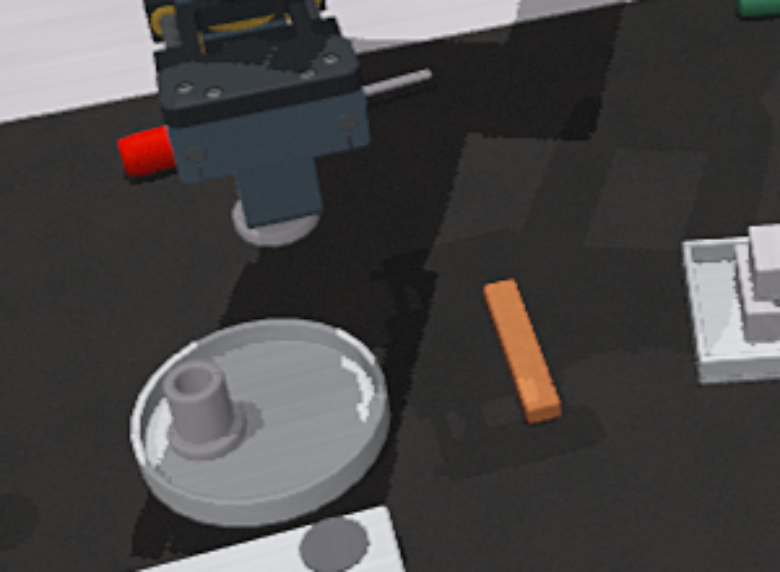

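```bash
python3 - <<'E'
from h import *
c=cap('scene')
print('bush',ray(c,[[139.2,343.5]],.010),'dish',ray(c,[[159.8,338.8]],.018))
E
```

```text
bush [[ 0.59075221 -0.29687301  0.01      ]] dish [[ 0.59930427 -0.26968429  0.018     ]]
```

```bash
python3 -m handwheel '[[[5,-2,-30,0,0.3,0],[5,-2,-60,0,0.3,0],[5,-2,-95,0,0.3,0],[5,-2,-115,0,0.3,0],[5,-2,-124,0,0.3,0],[5,-2,-128,0,0.3,0],[5,-2,-129,0,0.3,0],[5,-2,-129,0,0.3,0],[5,-2,-129,0,0.3,0]]]'
python3 -m handwheel '[[[0,0,0,0,0,0],[0,0,0,0,0,0],[0,0,0,0,0,0],[0,0,0,0,0,0],[0,0,20,0,0,0],[0,0,55,0,0,0],[0,0,90,0,0,0],[-20,0,125,0,0,0],[-60,0,160,0,0,0],[-100,0,180,0,0,0],[-140,0,180,0,0,0],[-180,0,180,0,0,0],[-180,-40,180,0,0,0],[-180,-80,180,0,0,0],[-180,-120,180,0,0,0],[-180,-120,180,0,0,0]]]' 46
python3 - <<'E'
from h import *
c=cap('scene','s8');cv2.imwrite('pics/s8c.png',cv2.resize(c['frame'][200:400,90:590,::-1],None,fx=1.6,fy=1.6))
c=cap('top');cv2.imwrite('pics/t8c.png',cv2.resize(c['frame'][130:350,90:570,::-1],None,fx=1.66,fy=1.66))
E
```

```text
time_s: 25.85
ee_pos: [0.5935, -0.2404, 0.0197]
tool_rot: [0.705, 0.709, 0.002, 0.001]
force: [0.2, 0.6, -1.0]
grip_width: 0.0294
time_s: 27.18
ee_pos: [0.4134, -0.3667, 0.2001]
tool_rot: [0.706, 0.708, 0.001, 0.003]
force: [0.4, -0.3, -0.3]
grip_width: 0.0462
```

View pics/s8c.png

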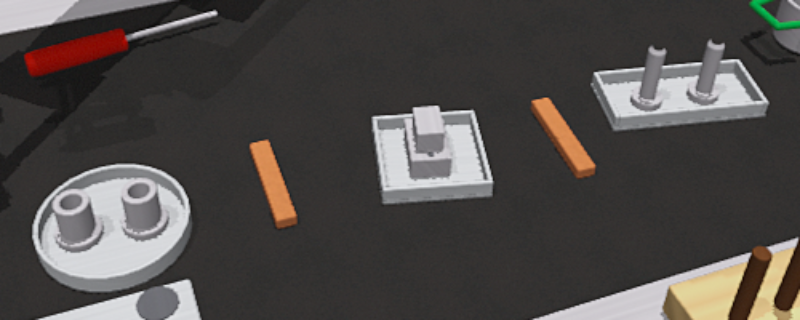

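View pics/t8c.png

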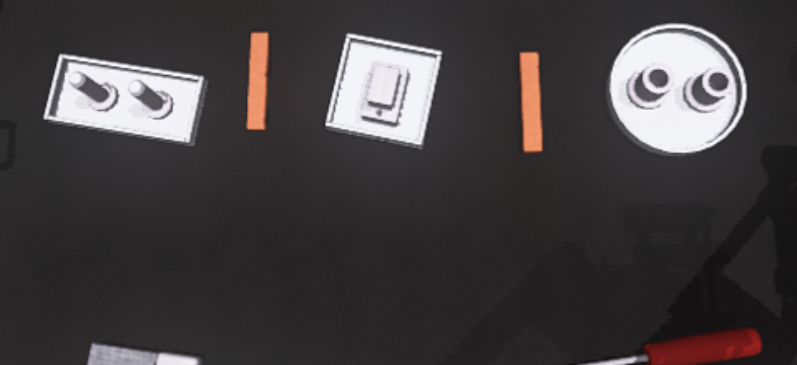

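```bash
python3 - <<'E'
from h import *
c=cap('top');f=c['frame']
s=((f[:,:,0]>150)&(f[:,:,2]<110)).astype(np.uint8);s[:130]=0;s[230:]=0;s[:,:200]=0;s[:,450:]=0
for k in cv2.findContours(s,0,1)[0]:
    if cv2.contourArea(k)>60: print(cv2.minAreaRect((ray(c,k[:,0],.012)[:,:2]*1000).astype(np.float32))[0])
o=ray(c,np.array([[101,96],[158,103],[126,99],[648,86],[706,93],[677,88],[384,95],[384,91]])/1.66+[90,130],.011);print(o.round(3))
print(r.finish_job())
E
```

```text
(583.517578125, -129.44662475585938)
(615.8385620117188, 138.63534545898438)
[[ 0.606  0.297  0.011]
 [ 0.597  0.238  0.011]
 [ 0.602  0.271  0.011]
 [ 0.594 -0.243  0.011]
 [ 0.585 -0.297  0.011]
 [ 0.591 -0.271  0.011]
 [ 0.595  0.013  0.011]
 [ 0.6    0.013  0.011]]
the job is handed in; nothing more can be done
None
```

All five parts are in their trays and I handed the job in at about 27 s of the 131 s allowed. The hand-in gave no verdict.

My last checks used one scene picture and one top picture:
- **Pins:** both stand upright in the long tray, about 26 and 33 mm either side of its centre along its length.
- **Bushes:** both stand upright in the round dish, about 27–28 mm from its centre.
- **Insert:** it lies flat in the square tray, about 5 mm off centre and turned somewhat relative to the tray walls, but clear of them.
- **Stones:** their measured positions are within 1 mm of where they started.
- **Arm:** it was raised clear of everything, with the gripper empty.

Three things did not match exactly or went unmeasured:
- **Camera disagreement:** the cameras differed by 4–9 mm on some positions, such as the dish and long tray centres. I took values in between, well inside the tolerances.
- **Pin release:** the first pin was let go about 3 mm above the floor and settled upright.
- **Seating height:** I judged that each part sits flat on its tray floor from the pictures and did not measure it.

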